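Index the bowl-dividing stand to its third stop and hold

TASK

The bowl on the dividing stand has just been marked at the home stop. Press the small lever on the pencil post down to its stop so that the pencil is lifted off the rim; only then grip the black bar knob and turn it clockwise (seen from above) by three clicks, to the third stop after home, without running on to the fourth. Finish while still gripping the knob there, so that the bowl stays put for the next mark; leave the lever down, the bowl centred on its turntable, and the things round the stand where they are.

Things in the scene. Friction and masses are not known exactly. Their poses are not given: they have to be found in the camera images.
- stand: grey cast dividing stand, fixed, base 150 x 370 mm, 22 mm high. Origin on the table; x points away from the robot at yaw 0, y runs along it: knob at y = -125 mm, bowl (on a turntable that turns with the knob, 1:1; rim 112 mm high) at +30, lever post (146 mm high) at +145, all at x = 0. The pencil stands at y = +90, leaning back to x = +54; its top is 192 mm high, about 215 lifted.
- index_knob (a joint): angle of the knob in rad: 0 at the home stop, where it starts, growing clockwise seen from above. Detents click every 22.5 deg (0.3927 rad), so the third stop is 1.178; peak torque between stops about 0.11 N m; end of travel just past the fifth stop. It stays in a detent if left. Raised steel marks on the housing round the knob show home (a short bar) and the five stops after it (round pips).
- knob_bar: the knob's black grip bar, 44 mm long (along its x), 13 mm thick (along its y), 38 mm tall, standing on a round skirt of 58 mm diameter. Origin on the knob's axis at the bar's foot, which is also the top of the skirt, 91 mm above the table; z up. A small nose at the foot of its +x end is the pointer and a thin pale line on top lies toward that end.
- knob_grip (a point): centre of the grip bar on the knob's axis, 20 mm above its foot and 18 mm below its top
- pencil_lever (a joint): angle of the pencil rocker in rad: near 0 with the pencil down on the bowl's rim (lever leans up), 0.45 at its lower stop (pencil about 24 mm up). It stays where it is left (friction; about 2 N at the pad moves it).
- lever_pad (a point): centre of the upper face of the black thumb pad at the end of the lever, pad 28 mm (stand x) by 26 mm, 62 mm from the lever's pivot, on the +y side of the post; it starts about 158 mm above the table and sinks about 27 mm when pressed to the stop. The pivot is a level pin along the stand's x, 136 mm above the table at stand y = +145 mm. Press from straight above.
- bowl_rim (a point): plain pale bisque bowl, 125 mm wide, 66 mm high, standing loose on the 120 mm turntable; centre of its rim plane
- pot_d_mid (a point): bystander: closed purple paint pot, 41 mm wide, 50 mm high; its centre, half-way up
- cup_mid (a point): bystander: small pale bisque cup, 68 mm wide, 48 mm high; its centre, half-way up
- stilt_mid (a point): bystander: pale three-armed kiln stilt, 55 x 48 x 13 mm; its centre, half-way up
- eraser_mid (a point): bystander: white eraser 20 x 42 x 12 mm; its centre
- terracotta_cup_mid (a point): bystander: small terracotta cup, 65 mm wide, 50 mm high, to the right of the knob; its centre, half-way up

How it is judged:
On the way, in this order (a step that is already met when the one before it is completed fails the run):
1. the lever is down and the pencil lifted, the knob still at home (value of joint pencil_lever above 0.38 rad and value of joint index_knob below 0.15 rad), for 0.2 s.
2. the knob, gripped, is turned to the third stop (value of joint index_knob between 1.098 and 1.258 rad and contact force between the fingers and knob_bar above 2 N), for 0.3 s.
At the end, for the whole second after the job is handed in: knob within 0.08 rad of the third stop (1.178 rad), at rest and gripped by the fingers (over 2 N), lever still down (over 0.36 rad) (all of step 2 and value of joint pencil_lever above 0.36 rad and velocity of joint index_knob between -0.1 and 0.1 rad/s); the arm keeps its last pose, push and grip.
It fails at once if the bowl is knocked off its centre (distance of bowl_rim from where it was at the start of the episode above 0.012 m).
It fails at once if the knob is turned while the pencil is still down (value of joint index_knob above 0.2 rad and value of joint pencil_lever below 0.3 rad).
It fails at once if the knob runs on towards the fourth stop (value of joint index_knob above 1.37 rad).
It fails at once if a bystander is disturbed (distance of any of pot_d_mid, cup_mid, stilt_mid, eraser_mid, terracotta_cup_mid from where it was at the start of the episode above 0.02 m).
It also fails if it takes over 51 s, if anything falls off the work surface, if the arm or the gripper's body presses on something with over 40 N, if the wrist force passes 120 N, or if a joint passes its speed limit or range.

ROBOT

A 7-joint arm with a two-finger parallel gripper is mounted at the origin on a cart in front of the work surface, level with it; the furniture and walls round the work are solid. World frame = base frame: x ahead of the robot, y to its left, z up, the work surface at z = 0. Lengths are in m, angles in rad, forces in N, time in s.
With the tool pointing down it reaches from about 0.4 to 0.85 m from the base axis. Payload 10.4 kg.
Tool frame: the origin (TCP) lies on the centre line of the jaws, within the pads' length; the fingertips stand finger_overhang ahead of it and the grasp point (between the pads) lies 2 mm behind it (finger_overhang is the distance from the TCP to the fingertips, in m); z points along the fingers, y is the direction in which the jaws open and shut (so a half turn about z gives the same grasp; the last joint's range is limited). The gripper opens to 87 mm and grips with 3 to 60 N. Pads are 19 mm wide; open, the fingers measure 117 mm over their backs; the gripper's body (75 mm by 190 mm) begins 51 mm behind the grasp point.
Start: joints at [-1.277, 0.332, -0.065, 1.46, 0.022, 1.35, -0.088], TCP at [0.195, 0.594, 0.24] pointing down, gripper open.
Joint ranges: [-2.6, 2.6], [-0.5, 2.12], [-1.47, 1.34], [0.16, 2.42], [-1.27, 4.41], [0.06, 2.06], [-2.6, 2.6]. Speed limits (rad/s): [2.22, 2.22, 2.79, 2.79, 3.14, 3.14, 3.14].

INTERFACE

Orientations are given as a unit quaternion [w, x, y, z].
In Python, from bench import * gives the robot as it stands.
- The arm moves only by the tool arm_command, never from a script. Its argument "plan" is a list that holds one entry, the list of rows, each a list of 7 numbers: the turn, a rotation vector about the tool's x, y, z in degrees, then the shift along the tool's x, y, z in mm, then the finger opening in mm, from 0 to 87. A call has exactly 10 rows; each row shifts and turns the commanded pose from where the row before left it, along the tool's axes as they then stand; what a row does not reach is not made up. A row lasts 1/10 s, in which the tool goes at most 50 mm and 8.59 degrees, less where a joint would pass 70% of its speed; a pose out of reach is approached as far as the arm can. A call is refused whole if a number of a shift passes 50 or a number of a turn 8.59, either way. A call with a gripper value outside its range is refused whole. The fingers move at their own pace and stop on an object; "grip_force" is the grip in N (left out, the last holds). Time passes only in rows, so rows that do not move let the fingers close, or fill a call up. It gives the time, the measured TCP pose, the force and the opening at its end, in the units of the state.
- sense(): the state, without advancing time (a new reading comes with each control period).
- snapshot(name): name is "scene" or "top"; returns the picture (384x512x3 uint8, red, green, blue); there is no depth.
- get_calibration(name): a dict with "fx", "fy", "cx", "cy" (pixels), "R" (3x3) and "t" (3): a world point X has camera coordinates R X + t. Camera axes: x right, y down, z forward; pixel columns grow to the right and rows downward; lengths in m; the calibration is good to about 2 mm. A picture is of the moment at which its call begins. get_calibration takes no time and is no camera call.
- close_job(): hands the job in, once; it reports no verdict.
The state is a dict: "time_s": time; "joint_pos": joint angles; "dq": joint speeds; "joint_efforts": joint torques, N m; "tcp_pos": TCP position; "tcp_rot": TCP orientation; "force": force on the tool from outside, world axes, zero at the start; "torque": the same for the moment, N m; "grip_width": opening from 0.0 (shut) to 1.0 (fully open).
Only numpy, scipy, OpenCV 4.12 (cv2) and the standard library are available. Lean on these libraries where they do the work, as an engineer would, in place of code of your own. Each camera call takes 0.05 s, during which the arm holds its last target.

## Working session

There is one attempt and no reset: what is moved stays moved. The work goes in short steps, Python scripts to look and compute and a tool call to move; the robot and the scene stay as the last step left them, time stands still between calls to the robot, and variables do not carry over. Pictures are saved under pics/ and viewed, and the job is handed in when it is done.

Besides the shell and the picture viewer there is one more tool, called after "Request:" as name(argument=value, ...) on one line, values as JSON. arm_command: Moves the arm, as the interface text tells. Its arguments: {"type":"object","properties":{"plan":{"type":"array"},"grip_force":{"type":"number"}},"required":["plan"]}

```bash
ls; mkdir -p pics; python3 - <<'E'
from bench import *
import cv2
print(sense())
for n in ("scene","top"):
    im=snapshot(n); cv2.imwrite(f"pics/{n}0.png",im[:,:,::-1]); print(n,get_calibration(n))
try: print(finger_overhang)
except Exception as e: print(e)
E
```

```text
pics
{'time_s': 0.0, 'joint_pos': array([-1.27658775,  0.33288723, -0.06470181,  1.4609351 ,  0.02161571,
        1.34990367, -0.08848988]), 'dq': array([-0.00034195,  0.0006277 ,  0.00125162, -0.00131625,  0.00062718,
        0.00104695,  0.00160383]), 'joint_efforts': array([ 4.94779324e-04, -6.23260474e+01,  2.47160008e-02, -3.89888227e+01,
       -6.14198064e-02,  3.95835133e-02,  1.13644528e-04]), 'tcp_pos': array([0.19460523, 0.59354921, 0.23874731]), 'tcp_rot': array([-7.31295266e-05,  1.57724789e-01,  9.87482848e-01, -7.14898791e-04]), 'force': array([ 0.32523606, -0.12532759, -0.22446582]), 'torque': array([ 0.0306508 , -0.01151526, -0.00895595]), 'grip_width': 1.0031872640718091}
scene {'fx': 491.98681519695634, 'fy': 491.98681519695634, 'cx': 248.61380169616478, 'cy': 191.69102982343506, 'R': array([[ 0.78520383, -0.61919765,  0.00701521],
       [-0.33844401, -0.43861242, -0.83251114],
       [ 0.5185659 ,  0.65131668, -0.55396389]]), 't': array([-0.44741925,  0.27262033,  0.91207556])}
top {'fx': 464.59432919318255, 'fy': 464.59432919318255, 'cx': 258.8235605949115, 'cy': 188.8061646522203, 'R': array([[ 4.69370465e-05, -9.99987609e-01, -4.97798578e-03],
       [-9.96504618e-01,  3.69076977e-04, -8.35368772e-02],
       [ 8.35376794e-02,  4.96450680e-03, -9.96492253e-01]]), 't': array([-0.02321299,  0.56756566,  1.32256662])}
0.017
```

View pics/scene0.png

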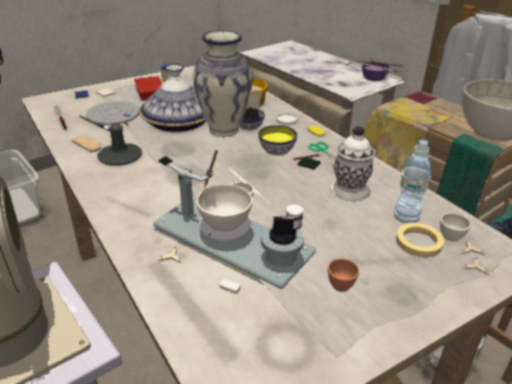

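View pics/top0.png

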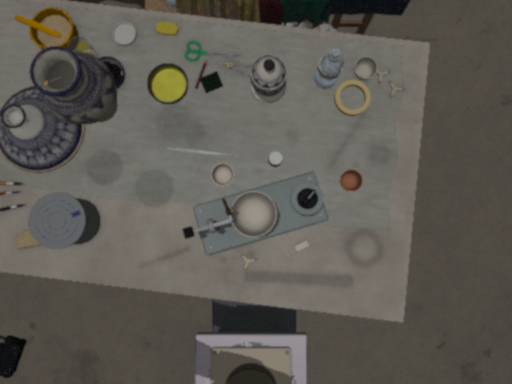

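```bash
python3 - <<'E'
import cv2
a=cv2.imread("pics/top0.png")[160:270,175:335]; cv2.imwrite("pics/topc.png",cv2.resize(a,None,fx=5,fy=5,interpolation=cv2.INTER_CUBIC))
a=cv2.imread("pics/scene0.png")[145:295,145:320]; cv2.imwrite("pics/scenec.png",cv2.resize(a,None,fx=4,fy=4,interpolation=cv2.INTER_CUBIC))
E
```

```text
(no output)
```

View pics/topc.png

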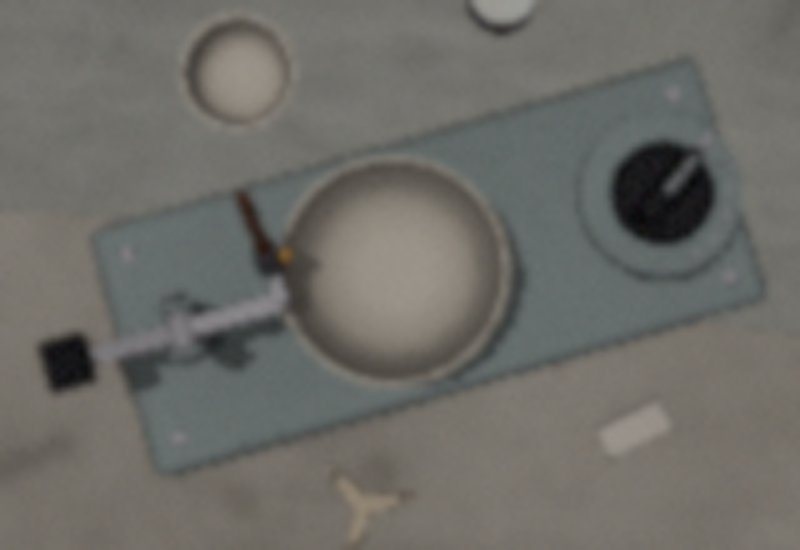

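View pics/scenec.png

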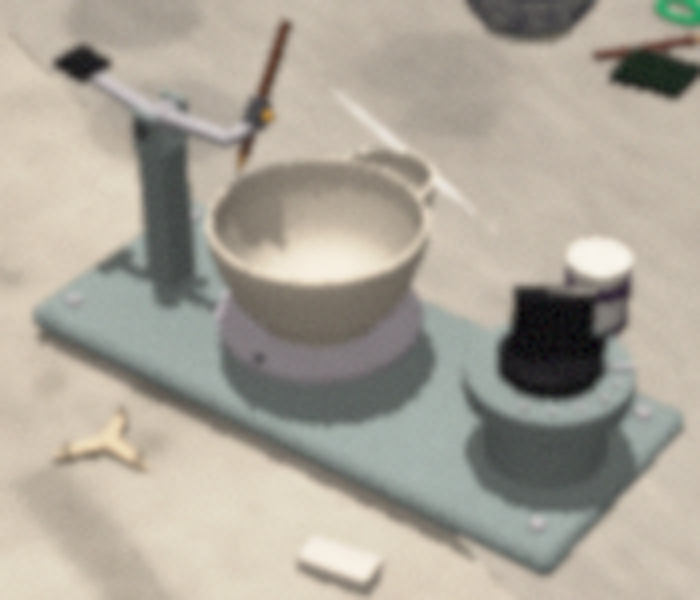

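```bash
cat > h.py <<'E'
from bench import *
import numpy as np, cv2
from scipy.spatial.transform import Rotation as Ro
def ray(n,u,v,z):
    c=get_calibration(n); R=np.array(c["R"]);t=np.array(c["t"])
    o=-R.T@t; d=R.T@np.array([(u-c["cx"])/c["fx"],(v-c["cy"])/c["fy"],1]); return o+d*(z-o[2])/d[2]
def proj(n,X):
    c=get_calibration(n); p=np.array(c["R"])@np.array(X)+np.array(c["t"]); return np.array([c["fx"]*p[0]/p[2]+c["cx"],c["fy"]*p[1]/p[2]+c["cy"]])
def T(u,v,z): return ray("top",175+(u+.5)/5-.5,160+(v+.5)/5-.5,z)
def S(u,v,z): return ray("scene",145+(u+.5)/4-.5,145+(v+.5)/4-.5,z)
def tool():
    s=sense(); q=s["tcp_rot"]; return s["tcp_pos"],Ro.from_quat([q[1],q[2],q[3],q[0]]),s
E
python3 - <<'E'
from h import *
cs=np.array([T(u,v,.022) for u,v in[(93,235),(690,57),(765,295),(163,472)]])
print("corners",cs,"centre",cs.mean(0))
# A far-left(+x,+y), B far-right(+x,-y), C near-right, D near-left
yd=(cs[0]-cs[1]+cs[3]-cs[2]);xd=(cs[0]-cs[3]+cs[1]-cs[2]);print(np.linalg.norm(yd)/2,np.linalg.norm(xd)/2)
print("yaw",np.degrees([np.arctan2(-yd[0],yd[1]),np.arctan2(xd[1],xd[0])]))
print("pad",T(67,361,.158),S(82,63,.158)); print("knob skirt",T(663,192,.091)); l=T(668,190,.129);m=T(697,155,.129);print("line",l,m,np.degrees(np.arctan2(*(m-l)[1::-1])))
print("bowl rim",T(397,270,.112))
yw=np.arctan2(-yd[0],yd[1]);R=Ro.from_euler('z',yw).as_matrix();c=cs.mean(0);c[2]=0
for nm,p in dict(knob=[0,-.125,.091],bowl=[0,.03,.112],pad=[0,.2025,.158],pentop=[.054,.09,.192]).items(): print(nm,c+R@p)
w=c+R@np.array([0,-.125,.129])
print(tool()[1].as_matrix())
E
```

```text
corners [[ 0.51609608  0.16662521  0.022     ]
 [ 0.61962581 -0.17973232  0.022     ]
 [ 0.48141171 -0.22163458  0.022     ]
 [ 0.38004849  0.12481495  0.022     ]] centre [ 0.49929552 -0.02748169  0.022     ]
0.36123494970352915 0.14337647857191368
yaw [16.47522235 16.97369182]
pad [0.44464826 0.15941944 0.158     ] [0.43839427 0.15023481 0.158     ]
knob skirt [ 0.53653212 -0.15650043  0.091     ]
line [ 0.53517068 -0.15540005  0.129     ] [ 0.55387671 -0.17103037  0.129     ] -39.88134366423489
bowl rim [ 0.49310884 -0.01074784  0.112     ]
knob [ 0.53474561 -0.14734949  0.091     ]
bowl [0.4907875  0.00128659 0.112     ]
pad [0.44186639 0.16670416 0.158     ]
pentop [0.52555436 0.07413757 0.192     ]
[[-9.50253509e-01  3.11477375e-01 -3.36272902e-04]
 [ 3.11477548e-01  9.50252669e-01 -1.26578189e-03]
 [-7.47181996e-05 -1.30755515e-03 -9.99999142e-01]]
```

```bash
python3 - <<'E'
from h import *
from scipy.optimize import least_squares
def tri(a,b):
    pa=np.array([175+(a[0]+.5)/5-.5,160+(a[1]+.5)/5-.5]);pb=np.array([145+(b[0]+.5)/4-.5,145+(b[1]+.5)/4-.5])
    r=least_squares(lambda X:np.r_[proj("top",X)-pa,proj("scene",X)-pb],[.5,0,.1]);return r.x,r.fun
print("pad",tri((67,361),(82,63)))
print("bowl",tri((397,270),(317,217)))
def crop(n,X):
    p=proj(n,X); o,k=((175,160),5) if n=="top" else ((145,145),4)
    return (p-o+.5)*k-.5
c=np.array([.5365,-.1565,0])  # knob
for yaw in (16.5,17):
  R=Ro.from_euler('z',yaw,degrees=True).as_matrix()
  for nm,p in dict(skirt=[0,0,.091],barA=[0,0,.129],bowl=[0,.155,.112],pad=[0,.3275,.158],postpin=[0,.27,.146],pentop=[.054,.215,.192]).items():
    X=c+R@p; print(yaw,nm,X.round(4),crop("top",X).round(),crop("scene",X).round())
for a in (-30,-35,-40,-45):
  for s in (1,-1): 
    for z in (.129,.091): print(a,s,z,crop("scene",c+[.022*s*np.cos(np.radians(a)),.022*s*np.sin(np.radians(a)),z]).round(),crop("top",c+[.022*s*np.cos(np.radians(a)),.022*s*np.sin(np.radians(a)),z]).round())
E
python3 - <<'E'
import cv2
a=cv2.imread("pics/top0.png")[183:217,288:328]; cv2.imwrite("pics/k1.png",cv2.resize(a,None,fx=16,fy=16,interpolation=cv2.INTER_CUBIC))
a=cv2.imread("pics/scene0.png")[205:265,255:310]; cv2.imwrite("pics/k2.png",cv2.convertScaleAbs(cv2.resize(a,None,fx=10,fy=10,interpolation=cv2.INTER_CUBIC),alpha=1.5))
E
```

```text
pad (array([0.44421958, 0.16070797, 0.15115588]), array([-0.08420495,  0.14246081,  0.1499845 ,  0.00017267]))
bowl (array([ 0.49188879, -0.00996378,  0.11354378]), array([-0.300493  ,  0.43634916,  0.43882978, -0.01891377]))
16.5 skirt [ 0.5365 -0.1565  0.091 ] [663. 192.] [551. 347.]
16.5 barA [ 0.5365 -0.1565  0.129 ] [670. 188.] [555. 289.]
16.5 bowl [ 0.4925 -0.0079  0.112 ] [392. 271.] [317. 217.]
16.5 pad [0.4435 0.1575 0.158 ] [ 71. 363.] [83. 55.]
16.5 postpin [0.4598 0.1024 0.146 ] [180. 332.] [158. 103.]
16.5 pentop [0.5272 0.065  0.192 ] [245. 198.] [289.  23.]
17 skirt [ 0.5365 -0.1565  0.091 ] [663. 192.] [551. 347.]
17 barA [ 0.5365 -0.1565  0.129 ] [670. 188.] [555. 289.]
17 bowl [ 0.4912 -0.0083  0.112 ] [392. 274.] [316. 218.]
17 pad [0.4407 0.1567 0.158 ] [ 72. 369.] [80. 57.]
17 postpin [0.4576 0.1017 0.146 ] [181. 336.] [156. 104.]
17 pentop [0.5253 0.0649 0.192 ] [245. 202.] [286.  24.]
-30 1 0.129 [596. 286.] [690. 152.]
-30 1 0.091 [592. 344.] [683. 157.]
-30 -1 0.129 [513. 293.] [650. 223.]
-30 -1 0.091 [510. 351.] [643. 227.]
-35 1 0.129 [597. 288.] [693. 154.]
-35 1 0.091 [593. 346.] [686. 159.]
-35 -1 0.129 [512. 291.] [647. 221.]
-35 -1 0.091 [510. 349.] [640. 225.]
-40 1 0.129 [597. 290.] [696. 156.]
-40 1 0.091 [593. 348.] [688. 161.]
-40 -1 0.129 [512. 288.] [644. 219.]
-40 -1 0.091 [510. 346.] [637. 223.]
-45 1 0.129 [597. 293.] [699. 158.]
-45 1 0.091 [593. 351.] [691. 164.]
-45 -1 0.129 [512. 286.] [641. 217.]
-45 -1 0.091 [510. 344.] [635. 220.]
```

View pics/k1.png

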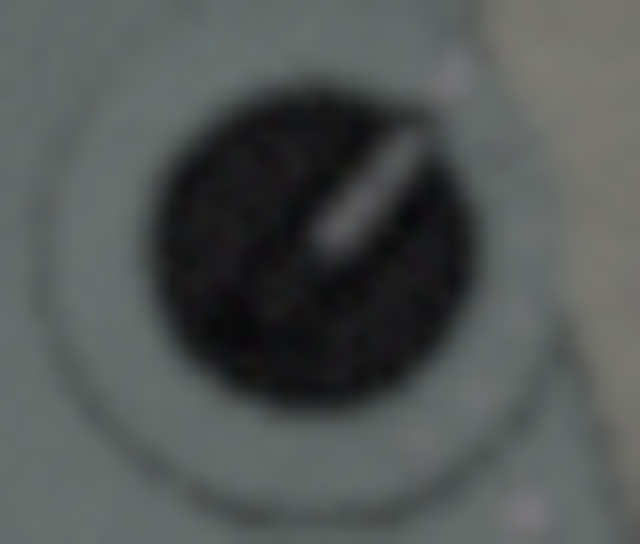

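View pics/k2.png

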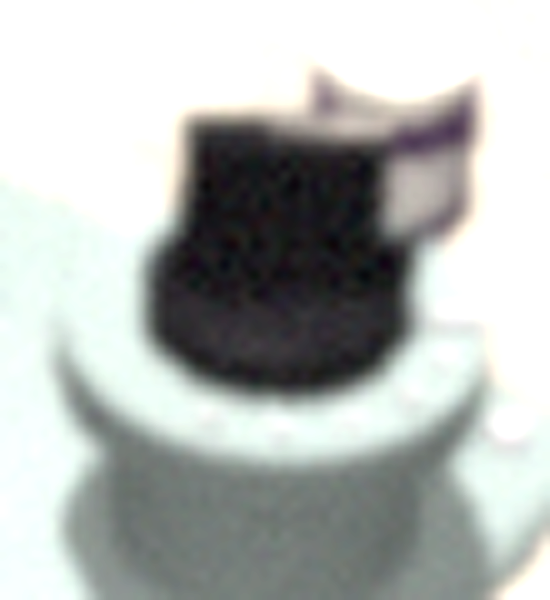

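Request:
arm_command(plan=[[[0,0,8,0,0,0,0],[0,0,8,0,0,0,0],[0,0,8,0,0,0,0],[0,0,8,0,0,0,0],[0,0,8,0,0,0,0],[0,0,8,0,0,0,0],[0,0,7,0,0,0,0],[0,0,0,0,0,0,0],[0,0,0,0,0,0,0],[0,0,0,0,0,0,0]]], grip_force=20)

```text
time_s: 1.1
tcp_pos: [0.1946, 0.5939, 0.2394]
tcp_rot: [0.0, 0.595, 0.804, -0.0]
force: [0.2, -0.8, 0.5]
grip_width: 0.176
```

```bash
cat >> h.py <<'E'
def goto(X):
    p,R,s=tool(); d=R.inv().apply(np.array(X)-p)*1000
    m=R.as_matrix(); print("t",round(s["time_s"],2),"tcp",p.round(4),"jawdeg",np.degrees(np.arctan2(m[1,1],m[0,1])).round(2),"z",m[:,2].round(4),"F",s["force"].round(1),"Tq",s["torque"].round(2),"grip",round(s["grip_width"],3),"q",s["joint_pos"].round(2),"\n delta tool mm",d.round(1))
E
python3 -c "
from h import *
goto([.4442,.1605,.24])"
```

```text
t 1.1 tcp [0.1946 0.5939 0.2394] jawdeg 17.02 z [-1.e-04 -2.e-04 -1.e+00] F [ 0.2 -0.8  0.5] Tq [ 0.   -0.01  0.01] grip 0.176 q [-1.38  0.33  0.06  1.47 -0.02  1.35 -1.02] 
 delta tool mm [-487.4  111.8   -0.5]
```

Request:
arm_command(plan=[[[0,0,0,-40,9,0,0],[0,0,0,-40,9,0,0],[0,0,0,-40,9,0,0],[0,0,0,-40,9,0,0],[0,0,0,-40,9,0,0],[0,0,0,-40,9,0,0],[0,0,0,-40,9,0,0],[0,0,0,-40,9,0,0],[0,0,0,-40,9,0,0],[0,0,0,-40,9,0,0]]])

```text
time_s: 2.1
tcp_pos: [0.3974, 0.2356, 0.2398]
tcp_rot: [-0.0, 0.595, 0.804, 0.0]
force: [1.0, 0.4, -0.5]
grip_width: 0.006
```

```bash
python3 -c "
from h import *
goto([.4442,.1605,.20])"
```

```text
t 2.1 tcp [0.3974 0.2356 0.2398] jawdeg 16.97 z [ 4.e-04  6.e-04 -1.e+00] F [ 1.   0.4 -0.5] Tq [-0.07  0.01  0.  ] grip 0.006 q [-0.99 -0.05  0.35  1.89  0.02  1.3  -0.35] 
 delta tool mm [-85.5  22.9  39.8]
```

Request:
arm_command(plan=[[[0,0,0,-22,5.5,0,0],[0,0,0,-22,5.5,0,0],[0,0,0,-22,5.5,0,0],[0,0,0,-21,5.3,0,0],[0,0,0,0,0,10,0],[0,0,0,0,0,10,0],[0,0,0,0,0,10,0],[0,0,0,0,0,9,0],[0,0,0,0,0,0,0],[0,0,0,0,0,0,0]]])

```text
time_s: 3.1
tcp_pos: [0.4426, 0.1605, 0.2004]
tcp_rot: [-0.0, 0.596, 0.803, -0.0]
force: [-0.2, -0.6, 0.1]
grip_width: 0.008
```

```bash
python3 - <<'E'
from h import *
goto([.4442,.1605,.20])
a=snapshot("scene")[:,:,::-1][100:250,120:320]; cv2.imwrite("pics/s1.png",cv2.resize(a,None,fx=4,fy=4,interpolation=cv2.INTER_CUBIC))
a=snapshot("top")[:,:,::-1][160:270,175:335]; cv2.imwrite("pics/t1.png",cv2.resize(a,None,fx=5,fy=5,interpolation=cv2.INTER_CUBIC))
E
```

```text
t 3.1 tcp [0.4426 0.1605 0.2004] jawdeg 16.89 z [-4.e-04 -2.e-04 -1.e+00] F [-0.2 -0.6  0.1] Tq [-0.07  0.08 -0.03] grip 0.008 q [-0.89  0.    0.45  1.93 -0.    1.21 -0.15] 
 delta tool mm [-0.5  1.5  0.4]
```

View pics/s1.png

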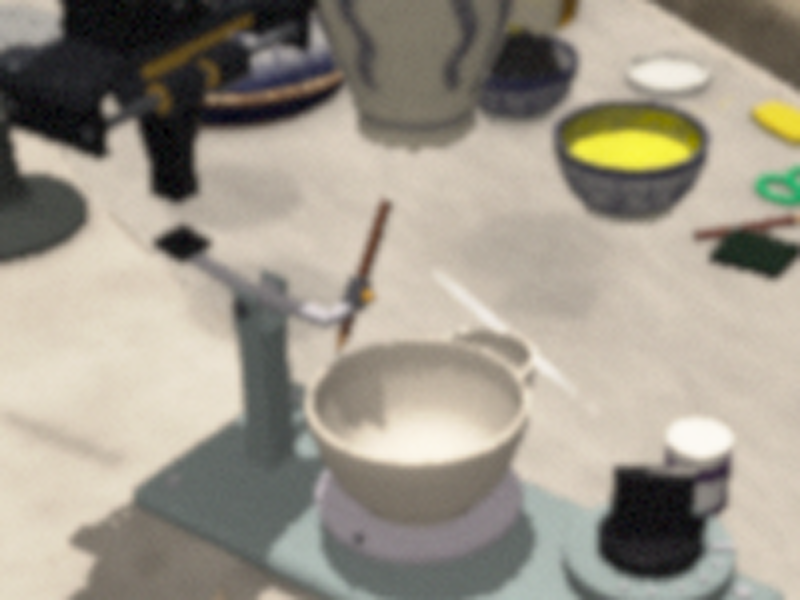

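View pics/t1.png

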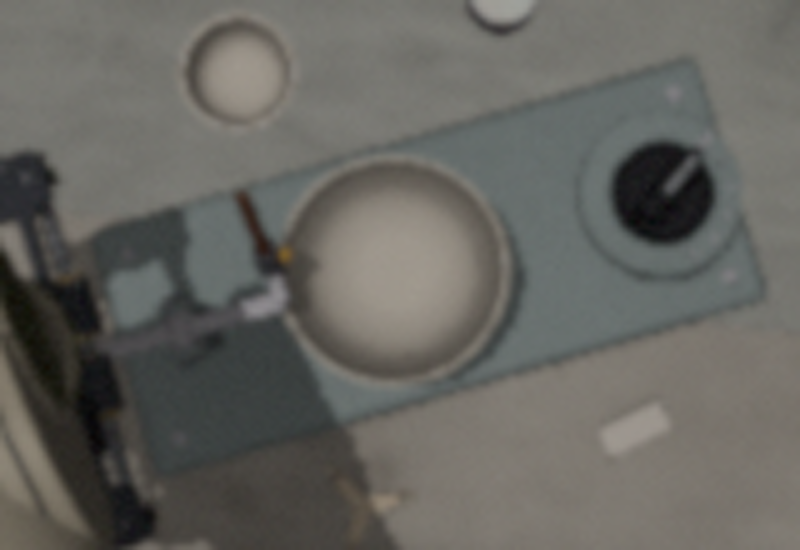

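```bash
python3 - <<'E'
from h import *
for X in ([.4426,.1605,.183],[.4442,.1605,.158],[.4442,.1605,.151]): print(((proj("scene",X)-[120,100]+.5)*4-.5).round())
E
```

```text
[176. 196.]
[182. 233.]
[183. 243.]
```

Request:
arm_command(plan=[[[0,0,0,1,1,6,0],[0,0,0,1,0,6,0],[0,0,0,0,0,6,0],[0,0,0,0,0,5,0],[0,0,0,0,0,5,0],[0,0,0,0,0,5,0],[0,0,0,0,0,5,0],[0,0,0,0,0,5,0],[0,0,0,0,0,4,0],[0,0,0,0,0,0,0]]])

```text
time_s: 4.2
tcp_pos: [0.4431, 0.1623, 0.153]
tcp_rot: [-0.0, 0.596, 0.803, -0.0]
force: [-0.0, -0.1, 0.4]
grip_width: 0.005
```

```bash
python3 - <<'E'
from h import *
goto([.4442,.1605,.148])
E
```

```text
t 4.2 tcp [0.4431 0.1623 0.153 ] jawdeg 16.85 z [-4.e-04 -5.e-04 -1.e+00] F [-0.  -0.1  0.4] Tq [-0.01  0.01  0.01] grip 0.005 q [-0.89  0.06  0.46  1.98 -0.03  1.11 -0.13] 
 delta tool mm [-2.   0.5  5. ]
```

Request:
arm_command(plan=[[[0,0,0,0,0,1,0],[0,0,0,0,0,1,0],[0,0,0,0,0,1,0],[0,0,0,0,0,1,0],[0,0,0,0,0,1,0],[0,0,0,0,0,1,0],[0,0,0,0,0,0,0],[0,0,0,0,0,0,0],[0,0,0,0,0,0,0],[0,0,0,0,0,0,0]]])

```text
time_s: 5.2
tcp_pos: [0.4434, 0.1622, 0.1485]
tcp_rot: [-0.0, 0.596, 0.803, 0.0]
force: [-5.3, -3.7, 16.0]
grip_width: 0.007
```

```bash
python3 - <<'E'
from h import *
goto([.4442,.1605,.148])
a=snapshot("scene")[:,:,::-1][100:250,120:320]; cv2.imwrite("pics/s2.png",cv2.resize(a,None,fx=4,fy=4,interpolation=cv2.INTER_CUBIC))
E
```

```text
t 5.2 tcp [0.4434 0.1622 0.1485] jawdeg 16.82 z [ 1.e-04  3.e-04 -1.e+00] F [-5.3 -3.7 16. ] Tq [-1.    1.3   0.01] grip 0.007 q [-0.89  0.06  0.46  1.99 -0.03  1.1  -0.12] 
 delta tool mm [-1.9  0.3  0.5]
```

View pics/s2.png

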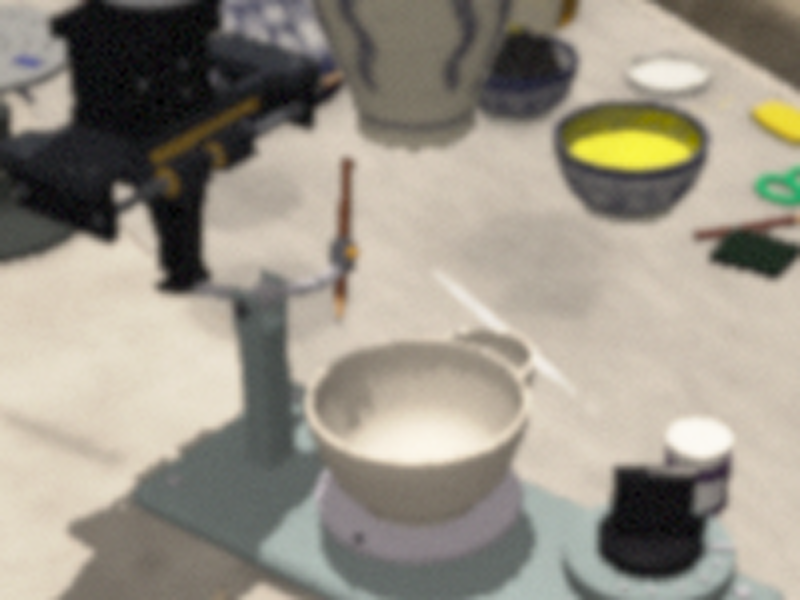

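Request:
arm_command(plan=[[[0,0,0,0,0,-5,0],[0,0,0,0,0,-10,0],[0,0,0,0,0,-20,0],[0,0,0,0,0,-20,0],[0,0,0,0,0,-20,0],[0,0,0,0,0,-20,0],[0,0,0,0,0,-20,0],[0,0,0,0,0,-20,0],[0,0,0,0,0,0,0],[0,0,0,0,0,0,0]]])

```text
time_s: 6.25
tcp_pos: [0.4433, 0.1625, 0.2827]
tcp_rot: [0.0, 0.596, 0.803, 0.0]
force: [-0.1, 0.3, -0.7]
grip_width: 0.004
```

```bash
python3 - <<'E'
from h import *
goto([.5365,-.1565,.28])
a=snapshot("scene")[:,:,::-1][100:250,120:320]; cv2.imwrite("pics/s3.png",cv2.resize(a,None,fx=4,fy=4,interpolation=cv2.INTER_CUBIC))
E
```

```text
t 6.25 tcp [0.4433 0.1625 0.2827] jawdeg 16.85 z [ 5.e-04  5.e-04 -1.e+00] F [-0.1  0.3 -0.7] Tq [-0.06 -0.02  0.04] grip 0.004 q [-0.91 -0.06  0.44  1.8   0.02  1.39 -0.17] 
 delta tool mm [-332.3   -3.2    2.6]
```

View pics/s3.png

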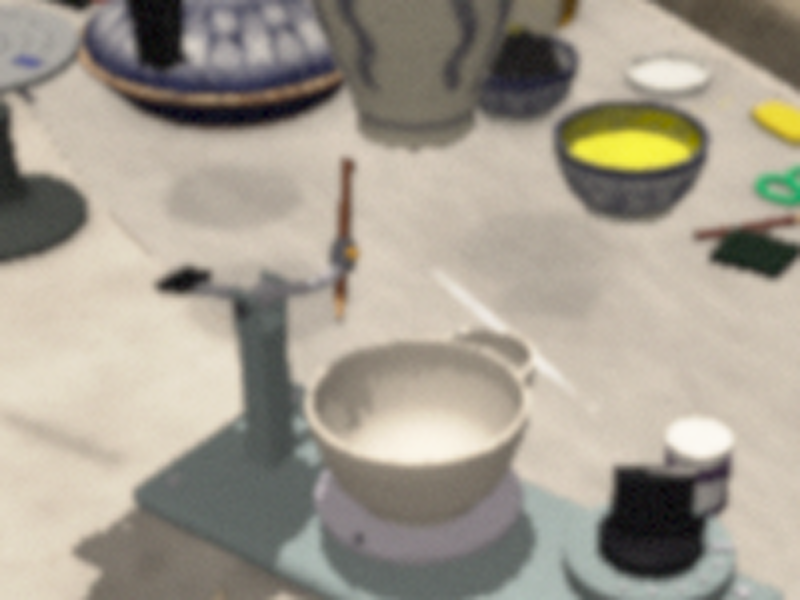

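Request:
arm_command(plan=[[[0,0,0,-25,0,0,10],[0,0,0,-40,0,0,40],[0,0,0,-40,0,0,40],[0,0,0,-40,0,0,40],[0,0,0,-40,0,0,40],[0,0,0,-40,0,0,40],[0,0,0,-40,0,0,40],[0,0,0,-40,0,0,40],[0,0,0,-27,-3,0,40],[0,0,0,0,0,0,40]]])

```text
time_s: 7.3
tcp_pos: [0.5357, -0.1607, 0.2815]
tcp_rot: [-0.0, 0.598, 0.801, -0.002]
force: [-0.1, 0.5, 0.0]
grip_width: 0.459
```

Request:
arm_command(plan=[[[0,0,-7,0,0,0,40],[0,0,-7,0,0,0,40],[0,0,-7,0,0,0,40],[0,0,-7,0,0,0,40],[0,0,-5,0,0,0,40],[0,0,0,0,0,20,40],[0,0,0,0,0,30,40],[0,0,0,0,0,30,40],[0,0,0,0,0,25,40],[0,0,0,0,0,0,40]]])

```text
time_s: 8.3
tcp_pos: [0.5343, -0.1548, 0.1739]
tcp_rot: [-0.003, 0.343, 0.939, -0.001]
force: [-0.4, -0.2, 0.7]
grip_width: 0.461
```

```bash
python3 - <<'E'
from h import *
goto([.5365,-.1565,.113])
a=snapshot("scene")[:,:,::-1][160:310,200:400]; cv2.imwrite("pics/s4.png",cv2.resize(a,None,fx=4,fy=4,interpolation=cv2.INTER_CUBIC))
a=snapshot("top")[:,:,::-1][160:270,175:335]; cv2.imwrite("pics/t4.png",cv2.resize(a,None,fx=5,fy=5,interpolation=cv2.INTER_CUBIC))
E
```

```text
t 8.3 tcp [ 0.5343 -0.1548  0.1739] jawdeg 49.89 z [-6.5e-03  7.0e-04 -1.0e+00] F [-0.4 -0.2  0.7] Tq [-0.03  0.03 -0.02] grip 0.461 q [-0.42  0.27  0.73  1.76 -0.19  1.19  1.24] 
 delta tool mm [-3.1  0.3 60.9]
```

View pics/s4.png

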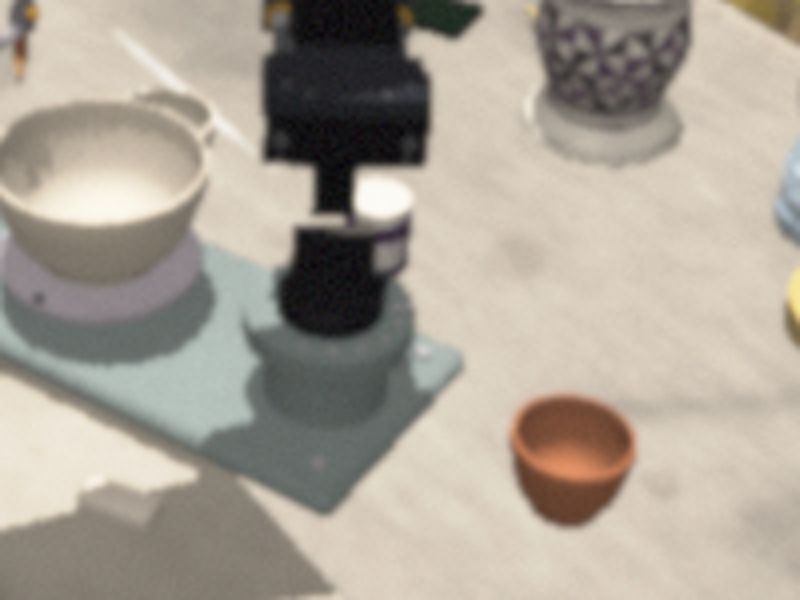

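View pics/t4.png

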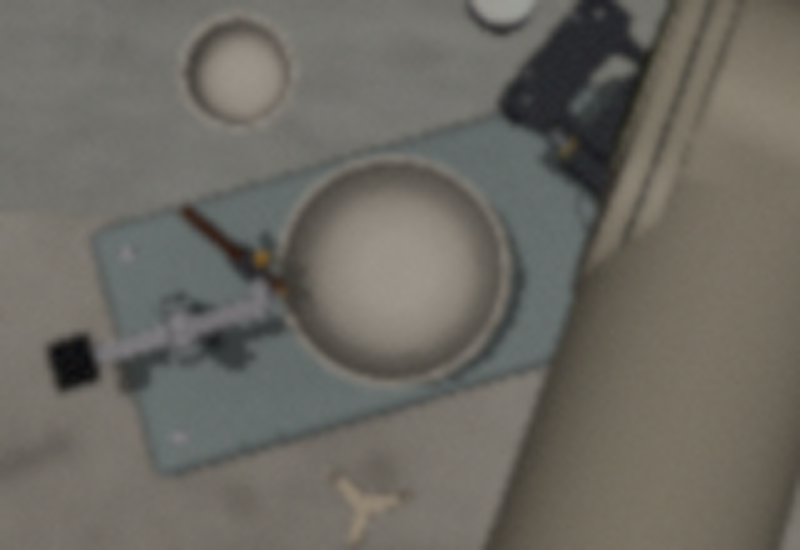

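Request:
arm_command(plan=[[[0,0,0,-1,0,8,40],[0,0,0,-1,0,8,40],[0,0,0,0,0,8,40],[0,0,0,0,0,8,40],[0,0,0,0,0,8,40],[0,0,0,0,0,8,40],[0,0,0,0,0,7,40],[0,0,0,0,0,5,40],[0,0,0,0,0,0,40],[0,0,0,0,0,0,40]]])

```text
time_s: 9.4
tcp_pos: [0.5382, -0.1575, 0.1176]
tcp_rot: [0.0, 0.343, 0.939, 0.0]
force: [-0.2, -0.9, -0.4]
grip_width: 0.456
```

```bash
python3 - <<'E'
from h import *
goto([.5365,-.1565,.113])
a=snapshot("scene")[:,:,::-1][160:310,200:400]; cv2.imwrite("pics/s5.png",cv2.resize(a,None,fx=4,fy=4,interpolation=cv2.INTER_CUBIC))
E
```

```text
t 9.4 tcp [ 0.5382 -0.1575  0.1176] jawdeg 49.84 z [ 1.e-04 -0.e+00 -1.e+00] F [-0.2 -0.9 -0.4] Tq [-0.02  0.05 -0.  ] grip 0.456 q [-0.39  0.35  0.71  1.81 -0.25  1.08  1.28] 
 delta tool mm [ 2.  -0.3  4.6]
```

View pics/s5.png

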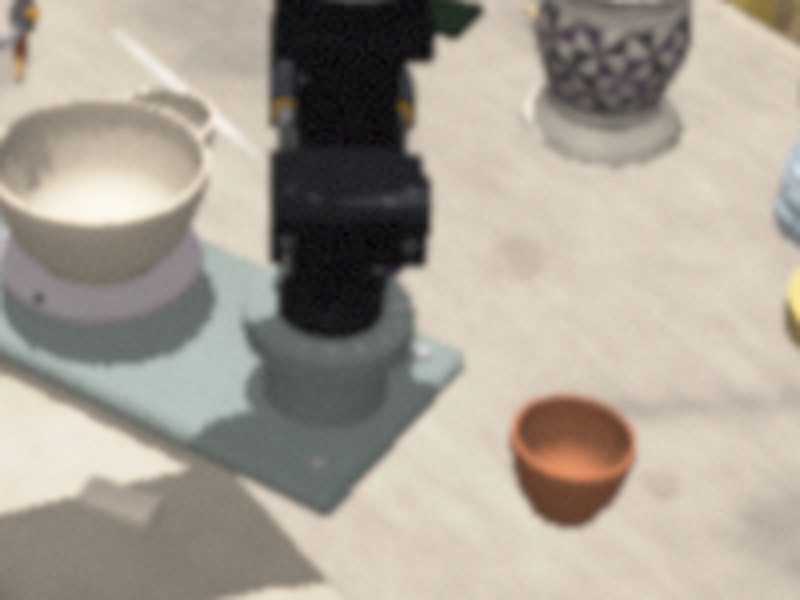

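Request:
arm_command(plan=[[[0,0,0,2,0,3,40],[0,0,0,0,0,0,30],[0,0,0,0,0,0,24],[0,0,0,0,0,0,20],[0,0,0,0,0,0,16],[0,0,0,0,0,0,12],[0,0,0,0,0,0,8],[0,0,0,0,0,0,0],[0,0,0,0,0,0,0],[0,0,0,0,0,0,0]]], grip_force=30)

```text
time_s: 10.45
tcp_pos: [0.5361, -0.1569, 0.1145]
tcp_rot: [-0.0, 0.344, 0.939, -0.0]
force: [-3.9, -3.0, 2.9]
grip_width: 0.145
```

```bash
python3 - <<'E'
from h import *
goto([.5365,-.1565,.113])
E
```

```text
t 10.45 tcp [ 0.5361 -0.1569  0.1145] jawdeg 49.81 z [-8.e-04 -4.e-04 -1.e+00] F [-3.9 -3.   2.9] Tq [-0.81  1.01  0.01] grip 0.145 q [-0.39  0.35  0.71  1.82 -0.25  1.07  1.28] 
 delta tool mm [-0.1  0.6  1.5]
```

Request:
arm_command(plan=[[[0,0,0,0,-1,0,0],[0,0,0,0,0,0,0],[0,0,5,0,0,0,0],[0,0,5,0,0,0,0],[0,0,5,0,0,0,0],[0,0,5,0,0,0,0],[0,0,5,0,0,0,0],[0,0,0,0,0,0,0],[0,0,0,0,0,0,0],[0,0,0,0,0,0,0]]])

```text
time_s: 11.45
tcp_pos: [0.5361, -0.1569, 0.1146]
tcp_rot: [0.0, 0.537, 0.843, 0.0]
force: [-2.3, -1.3, 1.3]
grip_width: 0.146
```

```bash
python3 - <<'E'
from h import *
goto([.5365,-.1565,.113])
E
```

```text
t 11.45 tcp [ 0.5361 -0.1569  0.1146] jawdeg 24.97 z [ 3.e-04  1.e-04 -1.e+00] F [-2.3 -1.3  1.3] Tq [-0.36  0.31  0.11] grip 0.146 q [-0.45  0.37  0.79  1.82 -0.29  1.07  0.88] 
 delta tool mm [0.2 0.6 1.6]
```

Request:
arm_command(plan=[[[0,0,5,0,0,0,0],[0,0,5,0,0,0,0],[0,0,5,0,0,0,0],[0,0,5,0,0,0,0],[0,0,5,0,0,0,0],[0,0,5,0,0,0,0],[0,0,5,0,0,0,0],[0,0,5,0,0,0,0],[0,0,2.5,0,0,0,0],[0,0,0,0,0,0,0]]])

```text
time_s: 12.45
tcp_pos: [0.5362, -0.1569, 0.1146]
tcp_rot: [0.0, 0.807, 0.591, 0.0]
force: [-0.6, -2.1, 2.2]
grip_width: 0.149
```

Request:
arm_command(plan=[[[0,0,0,0,0,0,0],[0,0,0,0,0,0,0],[0,0,0,0,0,0,0],[0,0,0,0,0,0,0],[0,0,0,0,0,0,0],[0,0,0,0,0,0,0],[0,0,0,0,0,0,0],[0,0,0,0,0,0,0],[0,0,0,0,0,0,0],[0,0,0,0,0,0,0]]])

```text
time_s: 13.45
tcp_pos: [0.5362, -0.1569, 0.1146]
tcp_rot: [0.0, 0.807, 0.59, 0.0]
force: [2.4, 0.0, -0.6]
grip_width: 0.151
```

```bash
python3 - <<'E'
from h import *
goto([.5365,-.1565,.113])
a=snapshot("scene")[:,:,::-1][130:310,160:400]; cv2.imwrite("pics/s6.png",cv2.resize(a,None,fx=3.3,fy=3.3,interpolation=cv2.INTER_CUBIC))
a=snapshot("top")[:,:,::-1][160:270,175:335]; cv2.imwrite("pics/t6.png",cv2.resize(a,None,fx=5,fy=5,interpolation=cv2.INTER_CUBIC))
goto([.5365,-.1565,.113])
E
```

```text
t 13.45 tcp [ 0.5362 -0.1569  0.1146] jawdeg -17.64 z [ 4.e-04  1.e-04 -1.e+00] F [ 2.4  0.  -0.6] Tq [-0.29 -0.62  0.04] grip 0.151 q [-0.57  0.42  0.95  1.83 -0.38  1.09  0.21] 
 delta tool mm [0.5 0.2 1.6]
t 13.55 tcp [ 0.5361 -0.1569  0.1146] jawdeg -17.64 z [ 4.e-04  1.e-04 -1.e+00] F [ 3.8 -1.7 -0.5] Tq [-0.34 -0.77  0.04] grip 0.147 q [-0.57  0.42  0.95  1.83 -0.38  1.09  0.21] 
 delta tool mm [0.4 0.2 1.6]
```

View pics/s6.png

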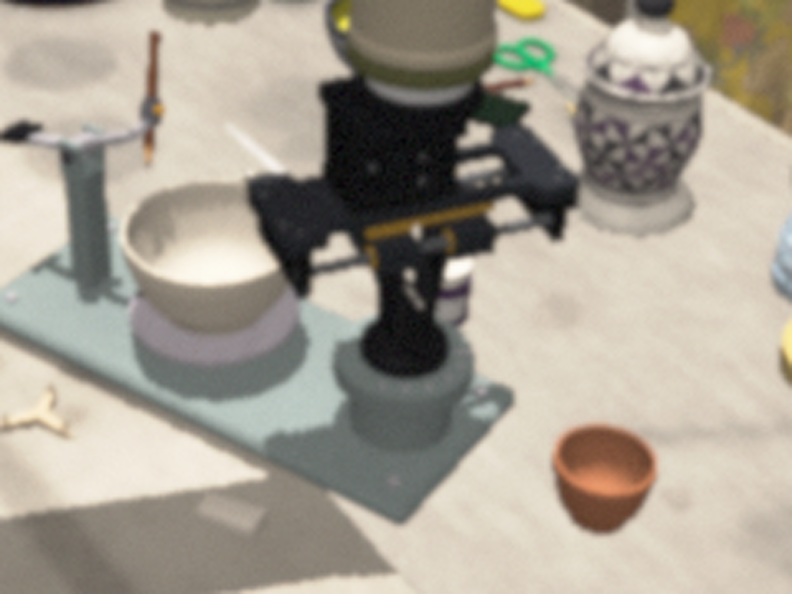

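View pics/t6.png

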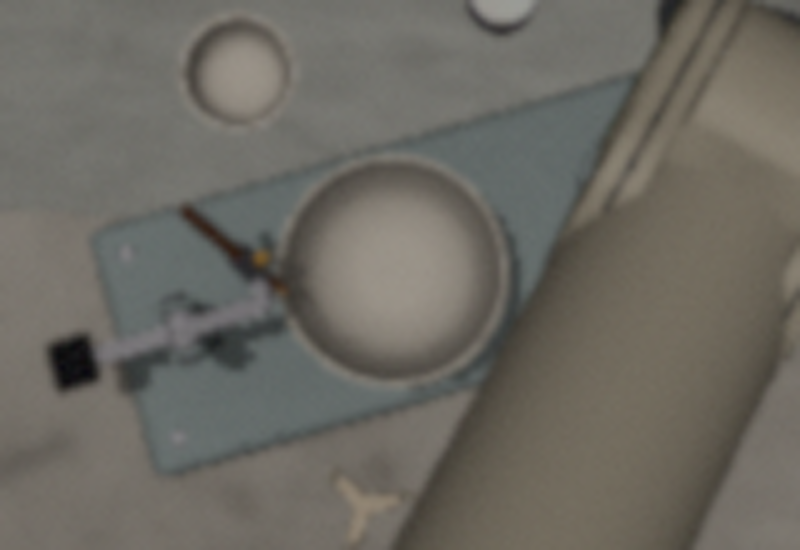

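```bash
python3 -c "
from h import *
print(close_job()); goto([.5365,-.1565,.113])"
```

```text
the job is handed in; nothing more can be done
None
the job is handed in; nothing more can be done
```

I pressed the lever to its stop, gripped the knob and turned it three clicks clockwise, then handed the job in at 13.6 s with the knob still held. `close_job()` reports no verdict.

- **Lever:** I pressed it down with closed fingertips until it met the stop at 16 N, with the fingertips at about 131 mm as expected. The pencil lifted, and the lever was still down in the last pictures.
- **Knob:** I gripped the bar with 30 N. The measured opening was about 13 mm, matching the bar. The jaws turned 67.45° against the 67.5° nominal (from 49.81° to -17.64°). The moment about the knob axis ended at only 0.04 N m, so it is sitting in or very near the third detent.
- **Surroundings:** In the last pictures the bowl looks centred. The stilt and the bisque and terracotta cups looked undisturbed, as did the parts of the eraser and purple pot that were in view.

- **Not confirmed:** The arm hid the pointer and the pips at the end, so the knob angle comes from the jaw angle, grip width and moment, not from sight.
- **Disagreement:** The stand's base corners put the knob, bowl and pad about 7–12 mm off their direct sightings. I used the direct sightings, and the press and the grip both landed where those said.

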